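Start the shoe holder's retaining pins

ROBOT

A 6-joint arm with a two-finger parallel gripper is mounted at the origin on the work surface. World frame = base frame: x ahead of the robot, y to its left, z up, the work surface at z = 0. Lengths are in mm, angles in rad, forces in N, time in s.
With the tool pointing down it reaches from about 300 to 775 mm from the base axis. Payload 14.6 kg.
Tool frame: the origin (TCP) lies between the finger pads; the fingertips stand 8 mm ahead of it and the grasp point (between the pads) lies 11 mm behind it; z points along the fingers, y is the direction in which the jaws open and shut (so a half turn about z gives the same grasp; the last joint's range is limited). The gripper opens to 94 mm and grips with 3 to 60 N. Pads are 16 mm wide; open, the fingers measure 119 mm over their backs; the gripper's body (75 mm by 177 mm) begins 78 mm behind the grasp point.
Start: joints at [-1.329, 0.3, 1.521, -0, 1.321, -0.067], TCP at [167.147, -523.976, 213.446] pointing down, gripper open.
Joint ranges: [-3.03, 3.03], [-0.79, 2.21], [0.23, 2.52], [-1.04, 4.18], [0, 3.07], [-2.55, 2.55]. Speed limits (rad/s): [2.22, 2.22, 2.57, 3.14, 3.14, 3.14].

INTERFACE

Orientations are given as [roll, pitch, yaw] about the fixed x, y, z axes, in that order (R = Rz(yaw) Ry(pitch) Rx(roll)).
In Python, from cell import manip, cams, models gives the robot as it stands. The module is installed in compiled form; this text tells all that it offers.
- The arm moves only by the shell command python3 -m pendant 'ROWS' [OPENING] [FORCE]. ROWS is JSON, a list that holds one entry, the list of rows, each a list of 4 numbers: the shift along the tool's x, y, z in cm, then the turn about the tool's z in rad. In form: [[[x, y, z, roll], ...]]. A call has 1 to 5 rows; each row is the pose to reach, as a shift and turn from the pose commanded when the call began, along the tool's axes at that moment; what a row does not reach only later rows make up. A row lasts 1/10 s, in which the tool goes at most 50 mm and 8.59 degrees, less where a joint would pass 70% of its speed; a pose out of reach is approached as far as the arm can. A call with a gripper value outside its range is refused whole. OPENING is the opening, from -1 (shut) to 1 (fully open), so that 0 is half open, set as the call begins (- or left out, the last holds). The fingers move at their own pace and stop on an object; FORCE is the grip in N (left out, the last holds). Time passes only in rows, so rows that repeat a pose let the fingers close. It gives the time, the measured TCP pose, the force and the opening at its end, in the units of the state.
- manip.read_state(): the state, without advancing time (a new reading comes with each control period).
- cams.camera(name): name is "scene" or "side" or "wrist"; returns a dict with "frame" (480x640x3 uint8, red, green, blue), "K" (3x3 intrinsics, pixels), "pose" (4x4, takes a point from camera to world coordinates). Camera axes: x right, y down, z forward; pixel columns grow to the right and rows downward; lengths in mm; the calibration is good to about 2 mm. The wrist camera is an equidistant fisheye: a pixel r from the principal point sees the ray r / f radians off the axis. A picture is of the moment at which its call begins. There is no depth.
- manip.sign_off(): hands the job in, once; it reports no verdict.
Trained networks look in the newest picture that a camera, given by its name, has taken for a name from the list of things; names that differ only in an ending like _2 or _b are one class to them, and where a whole thing is asked for, a point or a joint stands for the part that bears it (a point fixed in the world has none). Each returns a list of dicts, best first, with "score" (0 to 1); they miss things now and then, are a little off and sometimes report something else, mostly with a low value. They report only what shows in the picture. A call takes as long as a camera call.
- models.regions_of(camera, name): "pixels" (480x640 bool, what is visible of it) and "point" ([column, row] in pixels, amid what is visible of it).
The state is a dict: "clock": time; "joints": joint angles; "qd": joint speeds; "effort": joint torques, N m; "eef_pos": TCP position; "eef_rot": TCP orientation; "wrist_force": force on the tool from outside, world axes, zero at the start; "moment": the same for the moment, N m; "finger_gap": finger opening in mm.
Only numpy, scipy, OpenCV 4.12 (cv2) and the standard library are available. Lean on these libraries where they do the work, as an engineer would, in place of code of your own. Each camera call takes 0.05 s, during which the arm holds its last target.

TASK

Start the three retaining pins of the bronze shoe holder so that its carbon shoe beds evenly: with the fingertips, press lightly on the white middle pin first, then the orange one, then the blue one, sinking each about half-way (until the dark line on its shank meets the holder) and none of them fully home. Do not lift, shift or tip the holder, and leave the other things on the counter where they are.

Things in the scene. Friction and masses are not known exactly. Their poses are not given: they have to be found in the camera images.
- holder: bronze tram shoe holder lying loose on the counter, about 0.85 kg, 210 mm long (its x), 56 mm wide (y), black carbon shoe underneath; three round bosses, tops 48 mm above the counter, each with an upright retaining pin: orange at x = -65 mm, white at the centre, blue at x = +65 mm. Origin: centre of the underside; z up
- pin_white_top (a point): centre of the top face of the white pin head, middle of the holder; it goes down with the pin. Every pin: 14 mm steel shank, round flat coloured head 28 mm across, 6 mm thick; fully out, 20 mm of bare shank shows under the head. A thin dark line round the shank, 10 mm below the head's underside, meets the boss when the pin is half-way in
- pin_orange_top (a point): centre of the top face of the orange pin head, x = -65 mm end of the holder; it goes down with the pin. Every pin slides straight down against a steady friction of about 3 N, has 20 mm of travel, stays where it is left and does not spring back
- pin_blue_top (a point): centre of the top face of the blue pin head, x = +65 mm end of the holder; it goes down with the pin
- pin_white (a joint): how far the white pin has been pressed down, m: 0 = fully out (top 74 mm above the counter), 0.010 = half-way, 0.020 = driven home against its stop. It starts at 0 to 0.003.
- pin_orange (a joint): how far the orange pin has been pressed down, m: 0 = fully out (top 74 mm above the counter), 0.010 = half-way, 0.020 = driven home against its stop. It starts at 0 to 0.003.
- pin_blue (a joint): how far the blue pin has been pressed down, m: 0 = fully out (top 74 mm above the counter), 0.010 = half-way, 0.020 = driven home against its stop. It starts at 0 to 0.003.
- buffer: grey rubber buffer block, 80 x 60 x 45 mm high, loose, beside the holder; origin: centre of the underside. Leave alone
- scraper: brass scraper with an orange round handle, lying loose beside the holder, 195 mm long (along its x, handle to -x), 34 mm wide, 22 mm high; origin: underside, near its middle. Leave alone
- template: flat steel U-shaped wear template, 185 x 100 x 6 mm, loose on the counter at the left; origin: underside, between the U's legs. Leave alone
- hammer: hammer lying loose on the counter at the right; origin on its underside. Leave alone
- grease: green tin, 72 mm across, 85 mm high, loose, at the right; origin: centre of the underside. Leave alone
- mug: blue mug, 80 mm across, 90 mm high, loose, at the left; origin: centre of the underside. Leave alone

How it is judged:
By the outcome, as a careful person would: the job done as asked, in the order asked, and still so for the second after the job is handed in, with the robot touching nothing.
It also fails if it takes over 45 s, if anything falls off the work surface, if the arm or the gripper's body presses on something with over 40 N, if the wrist force passes 120 N, or if a joint passes its speed limit or range.

## Working session

There is one attempt and no reset: what is moved stays moved. The work goes in short steps, Python scripts to look and compute and a shell command to move; the robot and the scene stay as the last step left them, time stands still between calls to the robot, and variables do not carry over. Pictures are saved under pics/ and viewed, and the job is handed in when it is done.

```bash
mkdir -p pics
cat > h.py <<'E'
import numpy as np, cv2
from cell import manip, cams, models
def save(c,n):
    d=cams.camera(c); cv2.imwrite(f'pics/{n}.png',cv2.cvtColor(d['frame'],cv2.COLOR_RGB2BGR)); return d
E
python3 - <<'E'
from h import *
s=manip.read_state(); print({k:np.round(v,3) for k,v in s.items()})
for c in ['scene','side','wrist']:
    d=save(c,c+'0'); print(c,np.round(d['K'],1).tolist(),np.round(d['pose'],3).tolist())
    for n in ['pin_white_top','pin_orange_top','pin_blue_top','holder']:
        try:
            for r in models.regions_of(c,n)[:2]:
                p=r['pixels'];ys,xs=np.nonzero(p); print(n,round(r['score'],2),np.round(r['point'],1),len(xs),xs.min(),xs.max(),ys.min(),ys.max())
        except Exception as e: print(n,e)
E
```

```text
{'clock': np.float64(0.0), 'joints': array([-1.329,  0.3  ,  1.522,  0.   ,  1.321, -0.067]), 'qd': array([-0.001,  0.001,  0.001, -0.   , -0.002, -0.   ]), 'effort': array([-1.0000e-03, -5.3181e+01, -3.5273e+01,  7.1000e-02,  2.4000e-02,
       -0.0000e+00]), 'eef_pos': array([ 167.061, -523.717,  212.871]), 'eef_rot': array([-3.14 , -0.   ,  0.309]), 'wrist_force': array([-0.278, -0.38 , -0.516]), 'moment': array([ 0.016, -0.049,  0.01 ]), 'finger_gap': np.float64(94.094)}
scene [[481.6, 0.0, 316.8], [0.0, 481.6, 239.3], [0.0, 0.0, 1.0]] [[-0.025, 0.799, -0.601, 1358.7], [1.0, 0.01, -0.027, 9.106], [-0.016, -0.601, -0.799, 1151.75], [0.0, 0.0, 0.0, 1.0]]
pin_white_top 0.49 [316.3 230.4] 70 314 322 227 236
pin_orange_top 0.45 [295.2 233.4] 69 292 300 228 237
pin_blue_top 0.51 [340.4 229.2] 88 337 346 225 236
holder 0.69 [318.4 244.2] 1550 283 354 226 252
side [[572.2, 0.0, 310.5], [0.0, 572.2, 239.2], [0.0, 0.0, 1.0]] [[0.95, -0.163, 0.268, 92.838], [-0.313, -0.552, 0.773, -1298.344], [0.022, -0.818, -0.575, 1015.123], [0.0, 0.0, 0.0, 1.0]]
pin_white_top 0.64 [307.7 243.1] 58 300 307 239 247
pin_orange_top 0.5 [309.3 257.4] 70 308 317 250 260
holder 0.75 [304. 256.] 1096 284 325 226 280
wrist [[371.6, 0.0, 315.5], [0.0, 371.6, 240.4], [0.0, 0.0, 1.0]] [[0.305, -0.912, -0.275, 248.849], [-0.952, -0.292, -0.087, -496.749], [-0.001, 0.289, -0.957, 384.012], [0.0, 0.0, 0.0, 1.0]]
```

Run:
```python
import cv2
a=cv2.imread('pics/scene0.png')[150:330,200:440]; cv2.imwrite('pics/sc.png',cv2.resize(a,None,fx=3.3,fy=3.3,interpolation=2))
a=cv2.imread('pics/side0.png')[150:330,200:440]; cv2.imwrite('pics/sd.png',cv2.resize(a,None,fx=3.3,fy=3.3,interpolation=2))
```

```text
(no output)
```

View pics/sc.png

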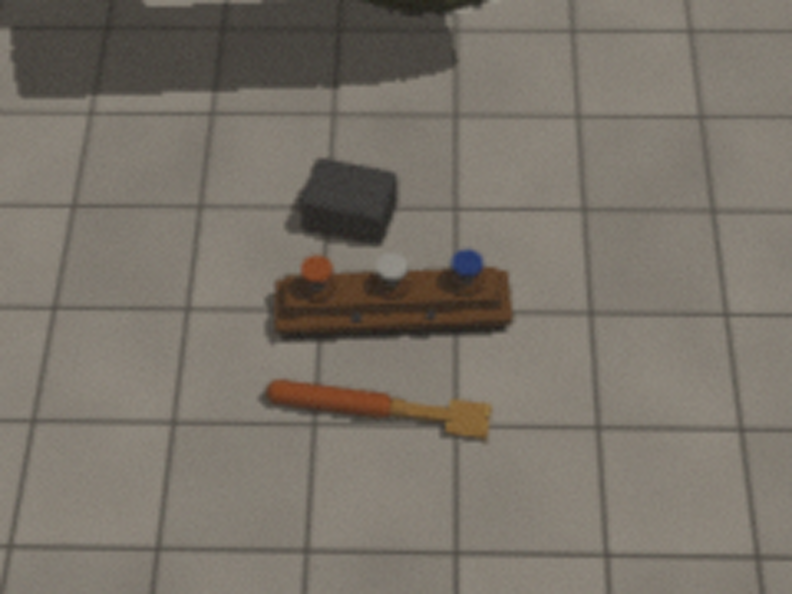

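View pics/sd.png

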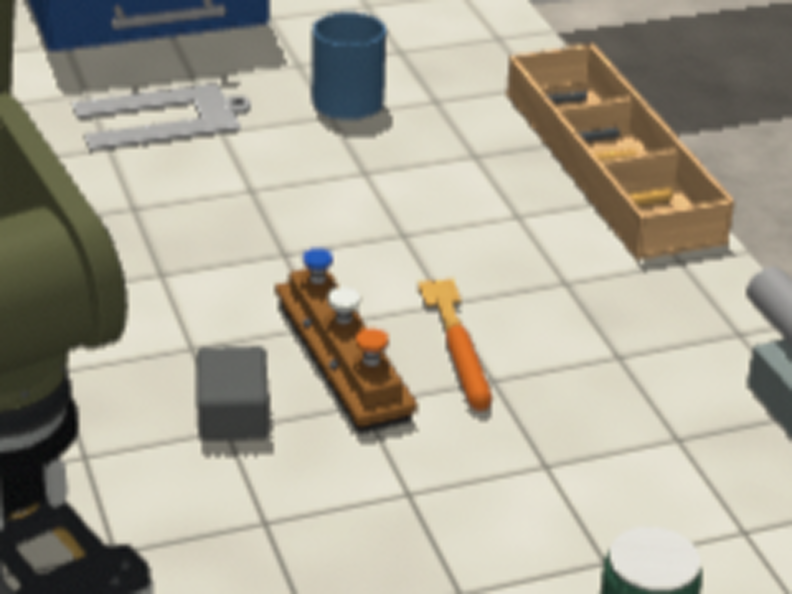

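View pics/scene0.png

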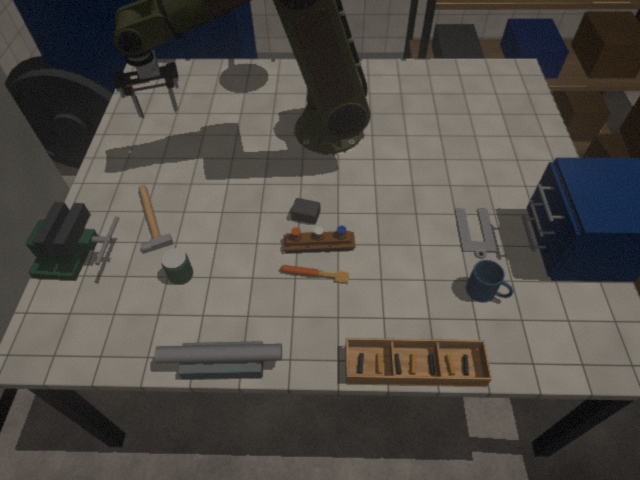

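The scene picture shows the orange, white and blue heads at about (296,231), (318,231) and (341,230), with the buffer behind them and the scraper in front. In the side picture they are at about (313,253), (304,241) and (296,229). Next I'll triangulate them.

```bash
cat >> h.py <<'E'
def ray(d,p,fish=False):
    K=d['K'];x=(p[0]-K[0,2])/K[0,0];y=(p[1]-K[1,2])/K[1,1]
    if fish:
        r=np.hypot(x,y); v=np.array([x/r*np.sin(r),y/r*np.sin(r),np.cos(r)]) if r>0 else np.array([0,0,1.])
    else: v=np.array([x,y,1.])
    return d['pose'][:3,3], d['pose'][:3,:3]@v
def onz(d,p,z,fish=False):
    o,v=ray(d,p,fish); return o+v*(z-o[2])/v[2]
def tri(*rs):
    A=0;b=0
    for o,v in rs:
        v=v/np.linalg.norm(v);P=np.eye(3)-np.outer(v,v);A=A+P;b=b+P@o
    return np.linalg.solve(A,b)
E
python3 - <<'E'
from h import *
D={}
for c in ['scene','side']:
    d=cams.camera(c);D[c]=d
P={'orange':((295.8,231.3),(312.8,253.0)),'white':((318.4,230.3),(304.3,241)),'blue':((341.3,229.5),(296.4,228.3))}
for k,(a,b) in P.items():
    print(k,np.round(tri(ray(D['scene'],a),ray(D['side'],b)),1),np.round(onz(D['scene'],a,73),1),np.round(onz(D['side'],b,73),1))
for c in D:
  for n in ['holder','buffer','scraper']:
    for r in models.regions_of(c,n)[:1]: print(c,n,round(r['score'],2),r['point'],np.round(onz(D[c],r['point'],20),0))
E
```

```text
orange [517.9 -89.5  68.8] [519.4 -88.2  73. ] [516.8 -97.   73. ]
white [513.2 -25.5  67.6] [515. -24.  73.] [511.8 -35.6  73. ]
blue [510.1  40.2  69.2] [511.3  41.1  73. ] [509.1  32.5  73. ]
scene holder 0.74 [316.4, 244.0] [524. -30.  20.]
scene buffer 0.59 [304.6, 212.7] [405. -70.  20.]
scene scraper 0.73 [313.7, 271.1] [619. -36.  20.]
side holder 0.97 [304.1, 254.1] [515. -27.  20.]
side buffer 0.63 [272.5, 270.0] [407. -73.  20.]
side scraper 0.81 [338.8, 254.6] [611. -58.  20.]
```

```bash
python3 -m pendant '[[[3.2,-2.4,0,0],[6.4,-4.9,0,0],[9.6,-7.4,0,0],[12.8,-9.8,0,0],[16,-12.3,0,0]]]' -1 20; python3 -m pendant '[[[3.2,-2.4,0,0],[6.4,-4.9,0,0],[9.6,-7.4,0,0],[12.8,-9.8,0,0],[16,-12.3,0,0]]]';  python3 -m pendant '[[[3.2,-2.4,0,0],[6.4,-4.9,0,0],[9.6,-7.4,0,0],[12.8,-9.8,0,0],[15.1,-11.3,0,0]]]'; python3 -m pendant '[[[0,0,0,0],[0,0,0,0]]]'
python3 - <<'E'
from h import *
s=manip.read_state(); print({k:np.round(v,3) for k,v in s.items()})
save('side','side1'); d=save('wrist','w1')
for n in ['pin_white_top','pin_orange_top','pin_blue_top','holder']:
    for r in models.regions_of('wrist',n)[:2]:
        p=r['pixels'];ys,xs=np.nonzero(p); print(n,round(r['score'],2),np.round(r['point'],1),len(xs),xs.min(),xs.max(),ys.min(),ys.max(), np.round(onz(d,r['point'],73,True),1))
E
```

```text
clock: 1.65
eef_pos: [282.8, -356.8, 213.6]
eef_rot: [3.141, -0.0, 0.309]
wrist_force: [1.0, -0.1, 0.3]
finger_gap: 57.5
clock: 2.15
eef_pos: [398.0, -190.9, 213.7]
eef_rot: [3.141, -0.0, 0.309]
wrist_force: [0.5, -1.3, -0.3]
finger_gap: 17.3
clock: 2.65
eef_pos: [507.7, -36.6, 213.5]
eef_rot: [-3.142, -0.0, 0.31]
wrist_force: [-0.1, -0.8, 0.4]
finger_gap: 0.4
clock: 2.85
eef_pos: [506.6, -38.7, 213.2]
eef_rot: [-3.141, 0.001, 0.31]
wrist_force: [1.0, -0.4, 0.3]
finger_gap: 0.2
{'clock': np.float64(2.85), 'joints': array([-0.148,  0.207,  1.638, -0.   ,  1.297,  1.113]), 'qd': array([-0.027, -0.015,  0.014, -0.   ,  0.001, -0.005]), 'effort': array([  1.637, -46.77 , -35.736,   0.116,  -0.079,   0.142]), 'eef_pos': array([506.598, -38.695, 213.186]), 'eef_rot': array([-3.141e+00,  1.000e-03,  3.100e-01]), 'wrist_force': array([ 1.048, -0.426,  0.346]), 'moment': array([-0.051,  0.049, -0.015]), 'finger_gap': np.float64(0.186)}
pin_white_top 0.65 [301.5 215.2] 807 287 318 199 230 [516.5 -22.   73. ]
pin_orange_top 0.72 [372.8 233.4] 746 359 388 217 247 [520.1 -86.1  73. ]
pin_blue_top 0.93 [229.6 198.8] 748 216 246 183 213 [511.8  41.8  73. ]
pin_blue_top 0.51 [287.2 309. ] 1286 267 355 271 332 [426.5 -35.5  73. ]
holder 0.77 [303.5 203. ] 11176 200 408 155 253 [527.2 -20.4  73. ]
holder 0.25 [347.8 105.3] 4099 253 431 54 157 [617.3 -30.2  73. ]
```

View pics/w1.png

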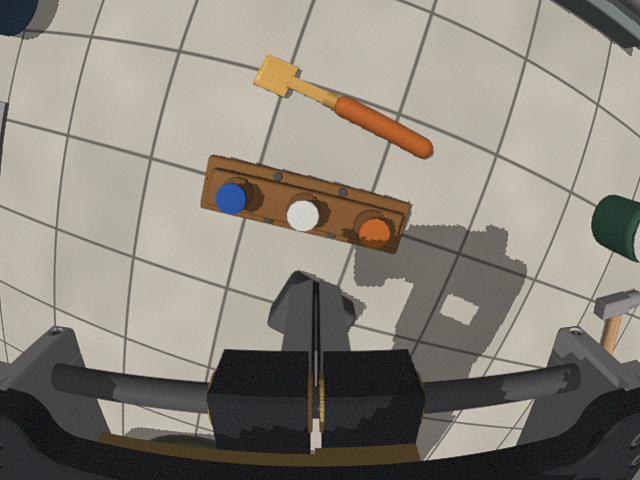

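The wrist picture shows the white head at (302,215), orange at (374,231) and blue at (231,198). That agrees with the other cameras to about 3 mm. I'll use white at about (515,-24).

```bash
python3 -m pendant '[[[0.6,-0.6,2.5,0],[1.25,-1.15,5,0],[1.25,-1.15,8,0],[1.25,-1.15,10.5,0],[1.25,-1.15,12,0]]]'; python3 -m pendant '[[[0,0,0,0],[0,0,0,0]]]'
cat >> h.py <<'E'
def look(t):
    s=manip.read_state(); print('clock',s['clock'],np.round(s['eef_pos'],1),np.round(s['wrist_force'],2))
    for c,x,y in [('scene',270,200),('side',260,200)]:
        d=cams.camera(c); a=d['frame'][y:y+70,x:x+90,::-1]
        b=cv2.resize(a,None,fx=4.4,fy=6*4.4/6,interpolation=2)
        globals()['im_'+c]=b
    w=save('wrist',t+'w')['frame'][:,:,::-1]
    cv2.imwrite(f'pics/{t}.png',np.vstack([np.hstack([im_scene,im_side]),cv2.resize(w[150:330,200:440],None,fx=1.6,fy=1.6)[:, :].copy() if False else np.zeros((1,792,3),np.uint8)]))
E
python3 - <<'E'
from h import *
look('a')
E
```

```text
clock: 3.65
eef_pos: [514.3, -24.3, 91.6]
eef_rot: [-3.141, 0.002, 0.308]
wrist_force: [0.3, -0.2, 1.6]
finger_gap: 0.3
clock: 3.85
eef_pos: [515.4, -24.3, 94.1]
eef_rot: [3.141, -0.0, 0.308]
wrist_force: [0.4, 0.4, 0.2]
finger_gap: 0.5
clock 3.85 [515.4 -24.3  94.1] [0.39 0.36 0.16]
```

View pics/a.png

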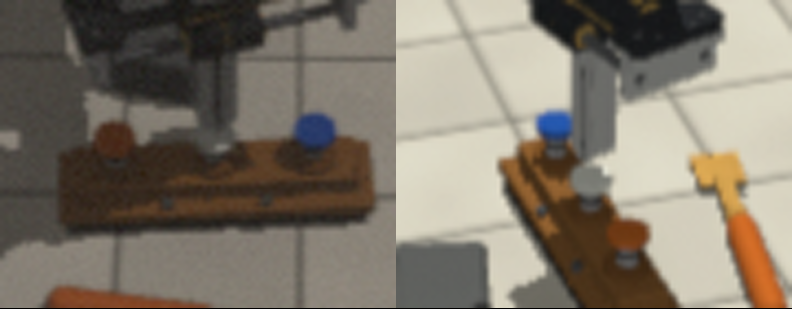

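View pics/aw.png

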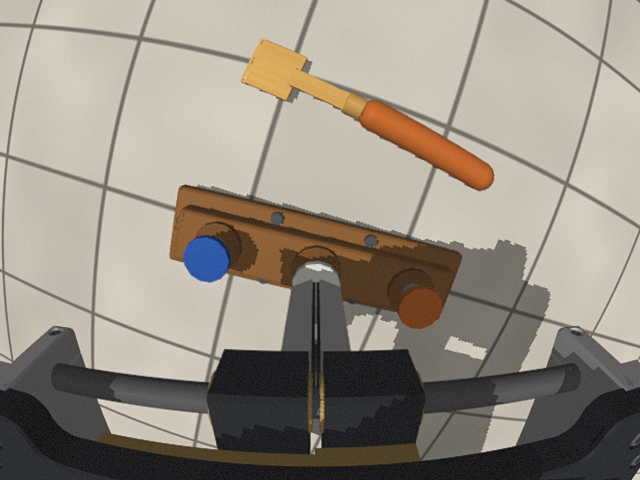

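The fingertips are centred over the white head, at (317,270) in the wrist picture. I'll go down gently now.

```bash
python3 -m pendant '[[[0,0,0.2,0],[0,0,0.4,0],[0,0,0.6,0],[0,0,0.8,0],[0,0,0.9,0]]]'; for i in 1; do python3 -m pendant '[[[0,0,0.1,0],[0,0,0.2,0]]]';python3 -m pendant '[[[0,0,0.1,0],[0,0,0.2,0]]]'; python3 -m pendant '[[[0,0,0.1,0],[0,0,0.2,0]]]'; python3 -m pendant '[[[0,0,0,0],[0,0,0,0]]]'; done
python3 - <<'E'
from h import *
look('b')
E
```

```text
clock: 4.5
eef_pos: [515.1, -24.1, 84.2]
eef_rot: [-3.141, 0.0, 0.309]
wrist_force: [-0.4, -0.3, 0.2]
finger_gap: 0.7
clock: 4.7
eef_pos: [515.2, -24.1, 82.4]
eef_rot: [3.142, 0.0, 0.309]
wrist_force: [0.4, 0.1, 0.0]
finger_gap: 0.3
clock: 4.9
eef_pos: [515.2, -24.1, 80.4]
eef_rot: [-3.142, 0.0, 0.309]
wrist_force: [0.4, -0.4, 0.0]
finger_gap: 0.4
clock: 5.1
eef_pos: [515.2, -24.1, 78.5]
eef_rot: [3.142, -0.0, 0.309]
wrist_force: [-0.8, 1.0, 2.5]
finger_gap: 0.5
clock: 5.3
eef_pos: [515.2, -24.1, 78.4]
eef_rot: [3.142, -0.0, 0.309]
wrist_force: [0.3, -1.3, 0.2]
finger_gap: 0.1
clock 5.3 [515.2 -24.1  78.4] [ 0.25 -1.28  0.25]
```

View pics/b.png

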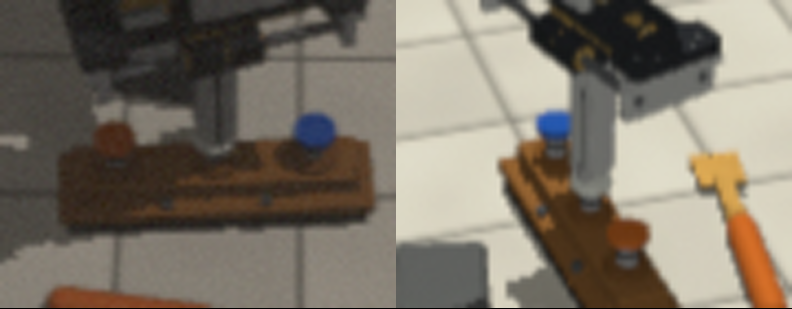

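```bash
python3 -m pendant '[[[0,0,0.1,0],[0,0,0.2,0]]]';python3 -m pendant '[[[0,0,0.1,0],[0,0,0.2,0]]]'; python3 -m pendant '[[[0,0,0.1,0],[0,0,0.2,0]]]'; python3 -m pendant '[[[0,0,0.03,0],[0,0,0.03,0],[0,0,0.03,0]]]'
```

```text
clock: 5.65
eef_pos: [515.2, -24.0, 76.5]
eef_rot: [3.142, -0.0, 0.309]
wrist_force: [-0.9, -0.2, 3.5]
finger_gap: 0.7
clock: 5.85
eef_pos: [515.2, -24.1, 74.4]
eef_rot: [3.142, -0.0, 0.309]
wrist_force: [-0.7, -0.1, 2.5]
finger_gap: 0.7
clock: 6.05
eef_pos: [515.2, -24.1, 72.4]
eef_rot: [3.142, -0.0, 0.309]
wrist_force: [-1.3, -0.9, 2.4]
finger_gap: 0.3
clock: 6.35
eef_pos: [515.1, -24.1, 72.0]
eef_rot: [-3.142, 0.0, 0.309]
wrist_force: [0.1, 0.3, 0.3]
finger_gap: 0.3
```

The tips met a steady 3 N or so of pin friction and are now at z = 64. I'll raise them, look, and then move over orange.

```bash
python3 -m pendant '[[[0,0,-0.3,0],[0,0,-1,0],[0,0,-2,0],[0,0,-3,0],[0,0,-3.5,0]]]'; python3 -m pendant '[[[-0.4,1.6,0,0],[-0.8,3.1,0,0],[-1.2,4.7,0,0],[-1.55,6.2,0,0],[-1.55,6.2,0,0]]]';  python3 -m pendant '[[[0,0,0,0],[0,0,0,0]]]'
python3 - <<'E'
from h import *
look('c')
E
```

```text
clock: 6.85
eef_pos: [515.7, -24.1, 108.7]
eef_rot: [3.141, -0.002, 0.309]
wrist_force: [-0.0, 0.3, 0.3]
finger_gap: 0.7
clock: 7.35
eef_pos: [519.3, -89.6, 107.1]
eef_rot: [3.141, 0.0, 0.307]
wrist_force: [0.2, 0.4, 0.6]
finger_gap: 0.2
clock: 7.55
eef_pos: [519.2, -87.4, 107.1]
eef_rot: [-3.141, 0.0, 0.309]
wrist_force: [-0.8, 0.0, -0.2]
finger_gap: 0.6
clock 7.55 [519.2 -87.4 107.1] [-0.82  0.04 -0.22]
```

View pics/c.png

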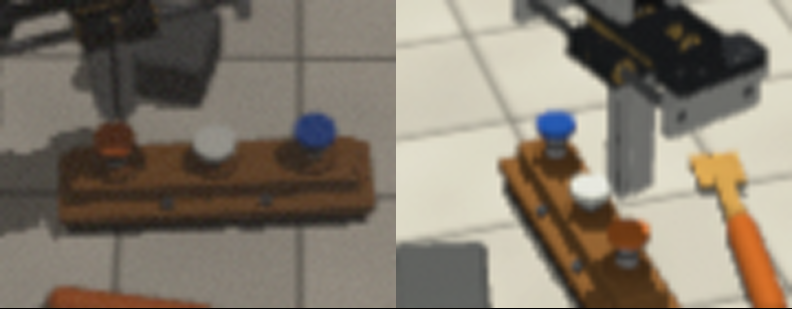

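View pics/cw.png

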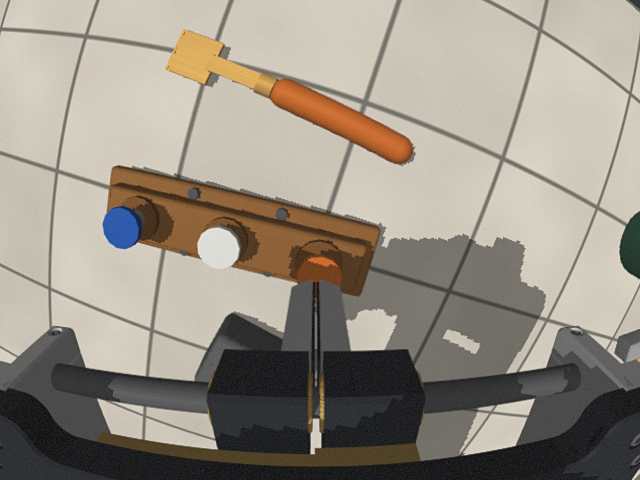

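The white pin sits visibly lower and the holder hasn't moved. The tips are over the orange head, at about (320,270) in the wrist picture.

```bash
python3 -m pendant '[[[0,0.1,0.7,0],[0,0.1,1.4,0],[0,0.1,2,0],[0,0.1,2.3,0],[0,0.1,2.5,0]]]'; python3 -m pendant '[[[0,0,0.1,0],[0,0,0.2,0]]]';python3 -m pendant '[[[0,0,0.1,0],[0,0,0.2,0]]]'; python3 -m pendant '[[[0,0,0.1,0],[0,0,0.2,0]]]'; python3 -m pendant '[[[0,0,0.1,0],[0,0,0.2,0]]]'
```

```text
clock: 8.2
eef_pos: [519.4, -88.8, 81.7]
eef_rot: [-3.141, 0.0, 0.309]
wrist_force: [-0.8, -0.8, 0.6]
finger_gap: 0.7
clock: 8.4
eef_pos: [519.7, -88.8, 80.3]
eef_rot: [3.141, -0.0, 0.309]
wrist_force: [-1.4, 0.3, 3.3]
finger_gap: 0.5
clock: 8.6
eef_pos: [519.7, -88.8, 78.4]
eef_rot: [3.141, -0.0, 0.309]
wrist_force: [-1.1, 0.1, 3.5]
finger_gap: 0.4
clock: 8.8
eef_pos: [519.7, -88.8, 76.2]
eef_rot: [3.141, -0.0, 0.309]
wrist_force: [-0.2, -0.3, 3.1]
finger_gap: 0.6
clock: 9.0
eef_pos: [519.6, -88.8, 74.1]
eef_rot: [3.141, -0.0, 0.309]
wrist_force: [-0.1, 0.2, 1.9]
finger_gap: 0.7
```

```bash
python3 -m pendant '[[[0,0,0.1,0],[0,0,0.2,0],[0,0,0.21,0],[0,0,0.21,0]]]';  python3 -m pendant '[[[0,0,-0.3,0],[0,0,-1,0],[0,0,-2,0],[0,0,-3,0],[0,0,-3.5,0]]]'; python3 -m pendant '[[[0.8,-3.1,0,0],[1.6,-6.3,0,0],[2.4,-9.5,0,0],[2.9,-11.6,0,0],[3.1,-12.6,0,0]]]';  python3 -m pendant '[[[0,0,0,0],[0,0,0,0]]]'
python3 - <<'E'
from h import *
look('d')
E
```

```text
clock: 9.4
eef_pos: [519.5, -88.8, 71.9]
eef_rot: [-3.142, 0.0, 0.309]
wrist_force: [0.8, -0.4, 0.1]
finger_gap: 0.4
clock: 9.9
eef_pos: [520.0, -88.9, 108.6]
eef_rot: [3.141, -0.002, 0.309]
wrist_force: [-0.3, -0.4, -0.2]
finger_gap: 0.3
clock: 10.4
eef_pos: [510.7, 42.2, 107.4]
eef_rot: [3.142, -0.0, 0.31]
wrist_force: [-1.0, -0.7, 0.6]
finger_gap: 0.6
clock: 10.6
eef_pos: [510.9, 40.0, 107.2]
eef_rot: [3.141, -0.0, 0.309]
wrist_force: [-0.1, -1.1, 0.6]
finger_gap: 0.3
clock 10.6 [510.9  40.  107.2] [-0.12 -1.07  0.62]
```

View pics/d.png

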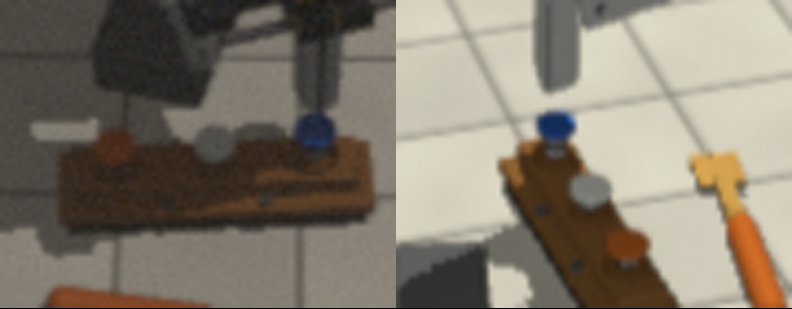

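View pics/dw.png

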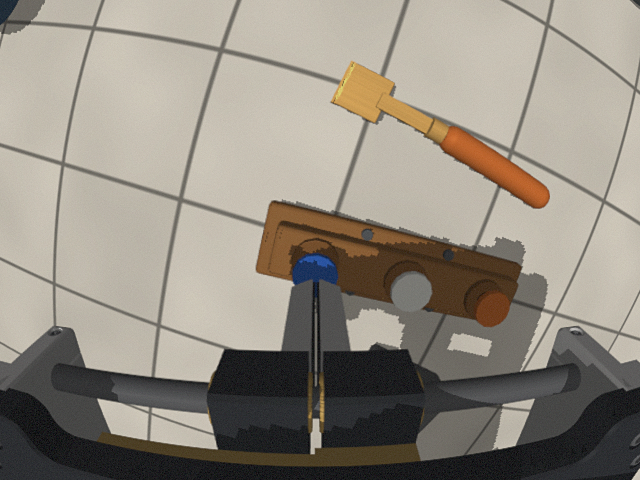

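Orange has sunk level with white. The tips are centred over the blue head, at (315,270) in the wrist picture.

```bash
python3 -m pendant '[[[0,0,0.7,0],[0,0,1.4,0],[0,0,2,0],[0,0,2.2,0],[0,0,2.4,0]]]'; python3 -m pendant '[[[0,0,0.1,0],[0,0,0.2,0]]]';python3 -m pendant '[[[0,0,0.1,0],[0,0,0.2,0]]]'; python3 -m pendant '[[[0,0,0.1,0],[0,0,0.2,0]]]'; python3 -m pendant '[[[0,0,0.1,0],[0,0,0.2,0]]]'
```

```text
clock: 11.25
eef_pos: [510.8, 40.7, 82.7]
eef_rot: [-3.141, 0.0, 0.309]
wrist_force: [-0.0, -0.0, -1.1]
finger_gap: 0.5
clock: 11.45
eef_pos: [510.9, 40.7, 81.1]
eef_rot: [3.142, -0.0, 0.309]
wrist_force: [0.1, 0.7, -0.2]
finger_gap: 0.9
clock: 11.65
eef_pos: [510.9, 40.7, 79.3]
eef_rot: [3.141, -0.0, 0.309]
wrist_force: [-0.9, -0.9, 3.0]
finger_gap: 0.5
clock: 11.85
eef_pos: [510.9, 40.7, 77.1]
eef_rot: [3.142, -0.0, 0.309]
wrist_force: [-1.3, -0.5, 2.7]
finger_gap: 0.3
clock: 12.05
eef_pos: [510.9, 40.7, 75.0]
eef_rot: [3.142, -0.0, 0.309]
wrist_force: [-0.6, 0.3, 3.1]
finger_gap: 0.4
```

```bash
python3 -m pendant '[[[0,0,0.1,0],[0,0,0.2,0],[0,0,0.3,0],[0,0,0.3,0],[0,0,0.3,0]]]';  python3 -m pendant '[[[0,0,-0.3,0],[0,0,-1.5,0],[0,0,-4,0],[0,0,-7,0],[0,0,-10,0]]]'; python3 -m pendant '[[[-2,0,-2,0],[-5,0,-4,0],[-8,0,-5,0],[-10,0,-5,0],[-11,0,-5,0]]]';  python3 -m pendant '[[[0,0,0,0],[0,0,0,0]]]'
python3 - <<'E'
from h import *
look('e')
d=cams.camera('wrist')
import cv2
cv2.imwrite('pics/ew2.png',cv2.resize(d['frame'][60:300,150:470,::-1],None,fx=2.4,fy=2.4,interpolation=2))
for n in ['pin_white_top','pin_orange_top','pin_blue_top']:
    for r in models.regions_of('wrist',n)[:1]:
        p=r['pixels'];ys,xs=np.nonzero(p); c=((xs.min()+xs.max())/2,(ys.min()+ys.max())/2); print(n,round(r['score'],2),c,np.round(onz(d,c,64,True),1))
E
```

```text
clock: 12.55
eef_pos: [510.7, 40.7, 71.9]
eef_rot: [-3.142, 0.0, 0.309]
wrist_force: [-0.0, 0.4, 0.5]
finger_gap: 0.6
clock: 13.05
eef_pos: [510.6, 40.7, 174.0]
eef_rot: [3.142, -0.0, 0.309]
wrist_force: [0.7, 0.3, -0.5]
finger_gap: 0.6
clock: 13.55
eef_pos: [404.9, 6.9, 223.2]
eef_rot: [3.141, -0.002, 0.308]
wrist_force: [0.9, 0.2, -0.1]
finger_gap: 0.4
clock: 13.75
eef_pos: [406.5, 7.3, 222.3]
eef_rot: [3.142, -0.0, 0.309]
wrist_force: [0.7, 0.3, 0.3]
finger_gap: 0.2
clock 13.75 [406.5   7.3 222.3] [0.67 0.34 0.25]
pin_white_top 0.82 (np.float64(386.5), np.float64(123.5)) [515.  -21.9  64. ]
pin_orange_top 0.59 (np.float64(451.5), np.float64(144.5)) [518.7 -85.6  64. ]
pin_blue_top 0.65 (np.float64(316.5), np.float64(103.5)) [511.9  41.7  64. ]
```

View pics/e.png

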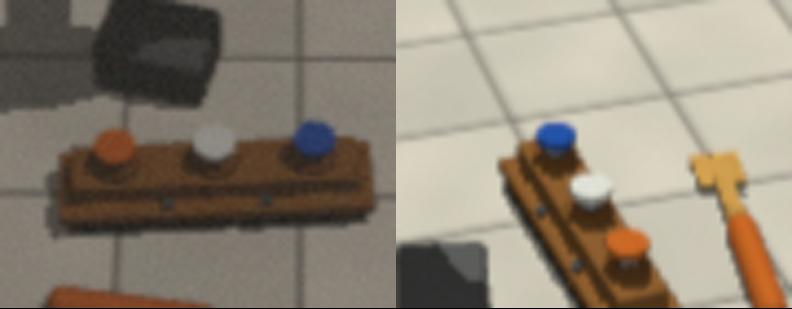

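View pics/ew2.png

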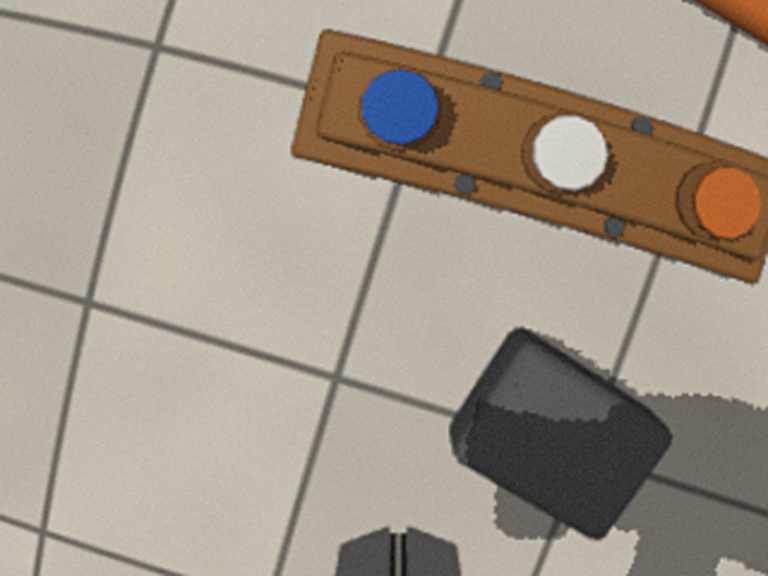

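Run:
```python
from h import *
from scipy.ndimage import label
for c in ['scene','side']:
    d=save(c,c+'F'); now=cv2.imread(f'pics/{c}F.png'); old=cv2.imread(f'pics/{c}0.png')
    A=[]
    for im in (old,now):
        h=cv2.cvtColor(im,cv2.COLOR_BGR2HSV).astype(int);H,S,V=h[...,0],h[...,1],h[...,2]
        x,y=(280,220) if c=='scene' else (280,215)
        res=[]
        for m in [(S>160)&(H<14)&(V>130 if c=='side' else V>110),(S>140)&(H>105)&(H<130)]:
            mm=np.zeros_like(m); mm[y:y+55,x:x+45 if c=='side' else x+75]=m[y:y+55,x:x+45 if c=='side' else x+75]
            l,n=label(mm); k=np.argmax(np.bincount(l.ravel())[1:])+1; yy,xx=np.nonzero(l==k); res.append((xx.mean().round(2),yy.mean().round(2),len(xx)))
        A.append(res)
    print(c,A)
    cx={'scene':{'orange':(519,-88),'blue':(511,41)},'side':{'orange':(519,-88),'blue':(511,41)}}[c]
    for k,(X,Y) in cx.items():
        T=np.linalg.inv(d['pose']);f=lambda z:(lambda p:(d['K']@p)[:2]/p[2])((T@np.array([X,Y,z,1]))[:3])
        print(k,'px per 10mm down',np.round(f(62)-f(72),2))
```

```text
scene [[(np.float64(299.84), np.float64(269.58), 149), (np.float64(341.12), np.float64(229.24), 34)], [(np.float64(299.96), np.float64(269.58), 147), (np.float64(340.97), np.float64(231.16), 32)]]
orange px per 10mm down [0.18 2.15]
blue px per 10mm down [-0.09  2.16]
side [[(np.float64(311.94), np.float64(252.55), 49), (np.float64(295.79), np.float64(227.91), 33)], [(np.float64(311.78), np.float64(254.7), 46), (np.float64(295.76), np.float64(230.7), 37)]]
orange px per 10mm down [-0.09  2.88]
blue px per 10mm down [-0.03  2.8 ]
```

The pixel shifts are consistent with about 8–10 mm of sinking. Time is left, so I'll look at the dark lines directly from an oblique angle.

```bash
python3 -m pendant '[[[-0.8,3.6,0,0],[-1.6,7.2,0,0],[-2.4,10.8,0,0],[-3.2,14.4,0,0],[-3.9,18,0,0]]]'; python3 -m pendant '[[[-0.8,3.6,2,0],[-1.6,7,5,0],[-1.6,7,8,0],[-1.6,7,10.5,0],[-1.6,7,11.5,0]]]'; python3 -m pendant '[[[0,0,0,0],[0,0,0,0]]]'
python3 - <<'E'
from h import *
d=save('wrist','f')
c=[]
for n in ['pin_white_top','pin_orange_top','pin_blue_top']:
    for r in models.regions_of('wrist',n)[:1]: c.append(r['point']);print(n,r['score'],r['point'])
E
```

```text
clock: 14.7
eef_pos: [423.5, -177.7, 222.1]
eef_rot: [3.141, -0.0, 0.309]
wrist_force: [0.3, 0.4, -0.3]
finger_gap: 0.4
clock: 15.2
eef_pos: [428.7, -247.3, 104.8]
eef_rot: [-3.139, 0.002, 0.308]
wrist_force: [0.3, -0.8, 0.1]
finger_gap: 0.5
clock: 15.4
eef_pos: [430.1, -247.8, 108.2]
eef_rot: [3.141, -0.001, 0.309]
wrist_force: [0.2, 0.1, 0.6]
finger_gap: 0.6
pin_white_top 0.73 [48.9, 64.3]
pin_orange_top 0.59 [120.3, 69.8]
pin_blue_top 0.67 [0.0, 57.2]
```

View pics/f.png

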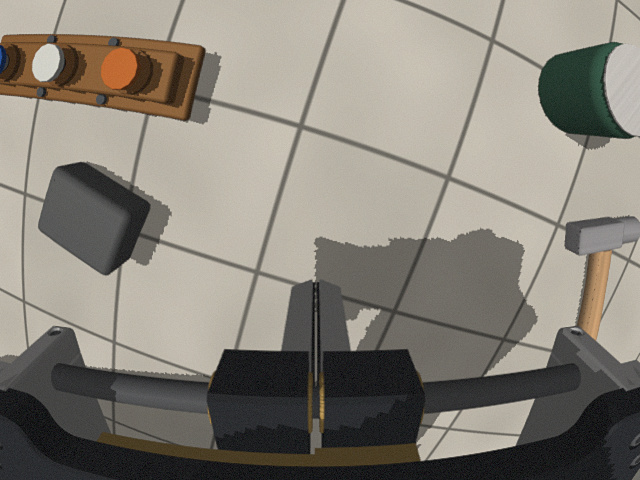

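The wrist camera looks too steeply to show the shanks here. Instead I'll triangulate the head-top heights from this view and the earlier one, both from the same calibrated camera.

Run:
```python
from h import *
d=cams.camera('wrist'); P1=d['pose']; 
T=cv2.resize(d['frame'][20:130,0:200,::-1],None,fx=4,fy=4,interpolation=2); cv2.imwrite('pics/fz.png',T)
for n,xy in [('pin_white_top',(515,-23.5)),('pin_orange_top',(519,-88))]:
    r=models.regions_of('wrist',n)[0]; ys,xs=np.nonzero(r['pixels']); c=((xs.min()+xs.max())/2,(ys.min()+ys.max())/2)
    o,v=ray(d,c,True); print(n,c,'xy at z 54/64/71:',[np.round((o+v*(z-o[2])/v[2])[:2],1) for z in (54,64,71)],'pressed xy',xy)
```

```text
pin_white_top (np.float64(48.5), np.float64(62.0)) xy at z 54/64/71: [array([516. , -18.4]), array([515.8, -27.4]), array([515.6, -33.7])] pressed xy (515, -23.5)
pin_orange_top (np.float64(120.5), np.float64(68.5)) xy at z 54/64/71: [array([519.8, -84.6]), array([519.4, -90.7]), array([519.2, -94.9])] pressed xy (519, -88)
```

View pics/fz.png

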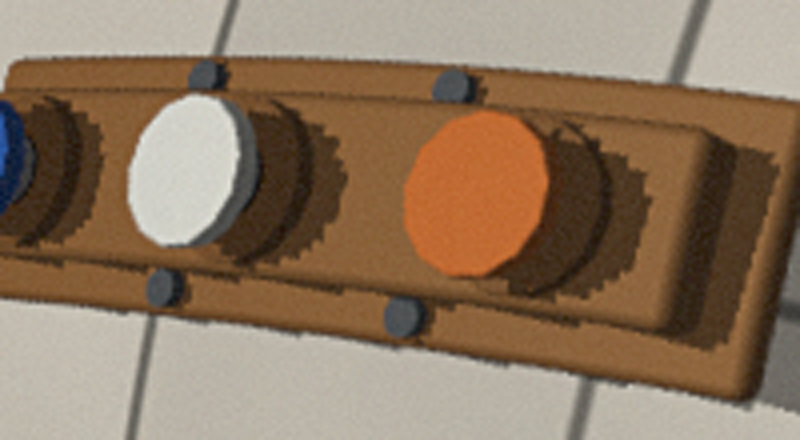

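The view agrees with heads about half-way in: the white head is at (48,62) and the orange at (120,69), both standing clear of their bosses. The heights are roughly 60–64 mm, within calibration error. I'm handing the job in.

Run:
```python
from h import *
print(manip.sign_off()); print(manip.read_state()['clock'])
```

```text
the job is handed in; nothing more can be done
None
the job is handed in; nothing more can be done
```

I pressed the three pins half-way in, white first, then orange, then blue, and handed the job in at about 15.5 s with the arm clear of everything. I used the shut fingertips, and each pin gave a steady push of about 2–3.5 N. I stopped each time with the fingertips 64 mm above the counter, which is where a pin head sits when half-way in.

**Pins:**
- **Side camera:** the orange head sank about 7.5 mm and the blue about 10 mm. The blue head showed about 9 mm in the scene camera. Each pin started somewhere between 0 and 3 mm in.
- **Scene camera:** the orange check failed because it picked up the scraper handle instead.
- **Wrist camera:** a rough height check put the white and orange heads at about 60–64 mm, with a few mm of uncertainty. The white pin got no side or scene measurement.
- **Dark lines:** none of the views showed the shanks clearly enough to see the lines meet the holder. The half-way depth rests on the arm's position and the contact forces.

**Holder and other things:** the holder looked unmoved and level in the scene and side pictures, and the scraper shifted only about 0.1 pixel. I saw no sign that anything else moved, but I did not measure it.

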